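Price ticket under the clip, sample pack on the display stand

TASK

Set up the sloping display stand on the shop counter: slide the small black chalkboard price ticket lengthwise up the panel and under the spring clip, letting the ticket's own edge lift the clip (do not pry the clip with the gripper), until it sits straight and fully home against the clip's stop. Lean the wafer pack flat against the free half of the panel beside it, straight, lengthwise up the slope and with its end resting on the foot ledge; set it down, do not drop or throw it. Leave the other things on the counter where they are.

Things in the scene. Friction and masses are not known exactly. Their poses are not given: they have to be found in the camera images.
- panel: White face, sloping 32 degrees from level, of a display stand screwed to the counter; it faces the robot, yaw varies. Origin: on the face, mid-width, in the corner with the foot ledge, 22 mm above the counter. x: up the slope; y: across (robot's left); z: square out of the face. Face: x 0 to 0.220, y -0.125 to 0.125. The foot ledge, a lip along the whole bottom edge, stands 16 mm out.
- ticket_home (a point): Point on the face (panel axes; panel x 0.140, y 0.055) under the ticket's middle when the ticket is fully home: its upper edge then butts on the clip's fixed steel stop, 55 mm further up the slope (panel x 0.195), 8 mm high.
- clip_lip (a point): Steel spring clip, 76 mm wide, at the top of the panel's +y half. This point (panel axes; panel x 0.168, y 0.055, on the face) is where the middle of the shut jaw comes nearest the face, 27 mm below the stop. From here the lip flares down the slope and outwards at 24 degrees for 21 mm (10 mm off the face), so that an edge slid up the face lifts it. The clip stands under 20 mm off the face.
- clip (a joint): Opening angle of the clip's sprung jaw, rad: 0 shut (1.5 mm gap over the bare face), about 0.12 with the ticket under it. The spring presses with about 0.8 N at the lip when shut, 1.6 N with the ticket in; pushing the ticket in takes 4 to 11 N along the slope until its edge has passed the lip, then 2 to 4 N.
- free_half (a point): Point in the inner corner of the foot ledge, on the face (panel axes), in the middle of the free half: panel x 0, y -0.055.
- ticket_center (a point): Centre (half-way up) of the price ticket: a stiff small blank chalkboard, black with a 7 mm wooden border, 110 mm long (own x) by 60 mm wide (own y) by 6 mm thick (z), 32 g; lies flat on the counter to one side of the stand, its length pointing away from the robot give or take 25 degrees. Both ends and both faces are alike.
- pack_center (a point): Centre (half-way up) of the wafer pack: a flat kraft-board pack with a white paper band, 130 mm long (own x) by 62 mm wide (own y) by 22 mm thick (z), 130 g; lies flat on the counter on the other side of the stand, its length pointing away from the robot give or take 25 degrees.
- ticket: The same ticket; origin at the centre of its underside, axes as for its centre.
- pack: The same pack; origin at the centre of its underside, axes as for its centre.
- jar: Sweet jar with a red lid, 92 mm across, 137 mm high, beyond the stand, left; origin under its centre. Leave alone.
- can: Plain aluminium drink can, 52 mm across, 100 mm high, far left; origin under its centre. Leave alone.
- tin: Round tin with a brass lid, 87 mm across, 52 mm high, far right; origin under its centre. Leave alone.
- calculator: Grey calculator, 120 by 78 by 16 mm, lying between the robot and the stand; origin under its centre. Leave alone.
- marker: White and black marker pen, 118 mm long, 14 mm thick, in front left; origin under its centre. Leave alone.
- stapler: Stapler, 130 mm long, 46 mm high, in front right; origin under its centre. Leave alone.
- tea_box: Green tea carton, 55 by 100 by 85 mm, beyond the stand, right; origin under its centre. Leave alone.
Not all that is in view belongs to the job. Leave any green look-alike of the pack alone.

How it is judged:
At the end, for the whole second after the job is handed in: Ticket flat under the clip and holding it open, upper edge within 6 mm of the stop, within 12 mm of the clip's middle, straight to 5 degrees; pack flat on the free half, 15 to 95 mm from the panel's middle line, end within 10 mm of the ledge, straight to 8 degrees; both released and at rest (x of ticket_center in the frame of panel between 0.134 and 0.145 m and y of ticket_center in the frame of panel between 0.043 and 0.067 m and z of ticket_center in the frame of panel between 0 and 0.007 m and angle between the x axis of ticket and the x axis of panel, either way round below 0.09 rad and angle between the z axis of ticket and the z axis of panel, either way round below 0.07 rad and value of joint clip above 0.07 rad and x of pack_center in the frame of panel between 0.055 and 0.075 m and y of pack_center in the frame of panel between -0.095 and -0.015 m and z of pack_center in the frame of panel between 0.006 and 0.017 m and angle between the x axis of pack and the x axis of panel, either way round below 0.15 rad and angle between the z axis of pack and the z axis of panel, either way round below 0.12 rad and linear speed of each of ticket, pack below 0.02 m/s); the robot touches nothing.
It fails at once if the gripper presses or pries the clip (over 3 N) (contact force between the fingers and clip above 3 N).
It fails at once if the wafer pack is dropped or thrown (moves faster than 0.7 m/s while no finger touches it) (linear speed of pack above 0.7 m/s and contact force between the fingers and pack below 0.01 N).
It fails at once if one of the other things on the counter is pushed more than 30 mm out of its place (distance of any of jar, can, tin, calculator, marker, stapler, tea_box from where it was at the start of the episode above 0.03 m).
It also fails if it takes over 67 s, if anything falls off the work surface, if the arm or the gripper's body presses on something with over 40 N, if the wrist force passes 120 N, or if a joint passes its speed limit or range.

ROBOT

A 7-joint arm with a two-finger parallel gripper is mounted at the origin on the work surface. World frame = base frame: x ahead of the robot, y to its left, z up, the work surface at z = 0. Lengths are in m, angles in rad, forces in N, time in s.
With the tool pointing down it reaches from about 0.4 to 0.85 m from the base axis. Payload 10.4 kg.
Tool frame: the origin (TCP) lies between the finger pads; the fingertips stand r.nose_length ahead of it and the grasp point (between the pads) lies 6 mm ahead of it (r.nose_length is the distance from the TCP to the fingertips, in m); z points along the fingers, x is the direction in which the jaws open and shut, and the axes are right-handed (so a half turn about z gives the same grasp; the last joint's range is limited). The gripper opens to 87 mm and grips with 3 to 60 N. Pads are 19 mm wide; open, the fingers measure 117 mm over their backs; the gripper's body (75 mm by 190 mm) begins 51 mm behind the grasp point.
Start: joints at [1.285, 0.332, -0.065, 1.46, 0.022, 1.35, -0.088], TCP at [0.162, -0.604, 0.248] pointing down, gripper open.
Joint ranges: [-2.6, 2.6], [-0.5, 2.12], [-1.47, 1.34], [0.16, 2.42], [-1.27, 4.41], [0.06, 2.06], [-2.6, 2.6]. Speed limits (rad/s): [2.22, 2.22, 2.79, 2.79, 3.14, 3.14, 3.14].

INTERFACE

Orientations are given as a unit quaternion [x, y, z, w].
In Python, from bench import r gives the robot as it stands. The module is installed in compiled form; this text tells all that it offers.
- The arm moves only by the shell command python3 -m creep 'ROWS' [OPENING] [FORCE]. ROWS is JSON, a list of rows, each an object of numbers: "x", "y", "z": the shift along the world's x, y, z in m; "spin": the turn about the world's z in degrees. In form: [{"x": .., "y": .., "z": .., "spin": ..}, ...]. A call has 1 to 12 rows; each row is the pose to reach, as a shift and turn from the pose commanded when the call began; what a row does not reach only later rows make up. A row lasts 1/8 s, in which the tool goes at most 62.5 mm and 10.7 degrees, less where a joint would pass 70% of its speed; a pose out of reach is approached as far as the arm can. A call with a gripper value outside its range is refused whole. OPENING is the finger opening in m, from 0 to 0.087, set as the call begins (- or left out, the last holds). The fingers move at their own pace and stop on an object; FORCE is the grip in N (left out, the last holds). Time passes only in rows, so rows that repeat a pose let the fingers close. It gives the time, the measured TCP pose, the force and the opening at its end, in the units of the state.
- r.read_state(): the state, without advancing time (a new reading comes with each control period).
- r.camera(name): name is "scene" or "side" or "wrist"; returns a dict with "pixels" (384x512x3 uint8, blue, green, red), "z_map" (384x512 float32, m along the optical axis (not along the pixel's ray), 0 where there is no reading), "K" (3x3 intrinsics, pixels), "R" (3x3) and "t" (3): a world point X has camera coordinates R X + t. Camera axes: x right, y down, z forward; pixel columns grow to the right and rows downward; lengths in m; the calibration is good to about 2 mm. A picture is of the moment at which its call begins.
- r.close_job(): hands the job in, once; it reports no verdict.
The state is a dict: "time": time; "joint_positions": joint angles; "joint_vel": joint speeds; "joint_torque": joint torques, N m; "ee_pos": TCP position; "eef_rot": TCP orientation; "ft_force": force on the tool from outside, world axes, zero at the start; "torque": the same for the moment, N m; "width": finger opening in m.
Only numpy, scipy, OpenCV 4.12 (cv2) and the standard library are available. Lean on these libraries where they do the work, as an engineer would, in place of code of your own. Each camera call takes 0.05 s, during which the arm holds its last target. There are 200 camera calls.

## Working session

There is one attempt and no reset: what is moved stays moved. The work goes in short steps, Python scripts to look and compute and a shell command to move; the robot and the scene stay as the last step left them, time stands still between calls to the robot, and variables do not carry over. Pictures are saved under pics/ and viewed, about 8 in all and at most 12, crops included, and the job is handed in when it is done.

```bash
mkdir -p pics; cat > h.py <<'E'
from bench import r
import numpy as np, cv2
def cam(n,f=None):
    c=r.camera(n)
    if f: cv2.imwrite('pics/'+f,c['pixels'])
    return c
def cloud(c):
    z=c['z_map'];v,u=np.mgrid[:384,:512]
    P=np.stack([u*z,v*z,z],-1)@np.linalg.inv(c['K']).T   # pixel centres at integers
    return (P-c['t'])@c['R']
E
python3 - <<'E'
from h import *
print(r.read_state(),r.nose_length)
ims=[]
for n in('scene','side','wrist'):
    c=cam(n);np.savez(f'c_{n}0.npz',**c);ims.append(c['pixels']);print(n,c['K'].tolist(),(-c['R'].T@c['t']).round(3),c['R'].round(2).tolist(),(c['z_map']>0).mean())
cv2.imwrite('pics/a.png',cv2.resize(np.vstack([np.hstack(ims[:2]),np.hstack([ims[2],ims[2]*0])]),(800,600)))
E
```

```text
{'time': 0.0, 'joint_positions': array([ 1.28538111,  0.33287034, -0.06470152,  1.46092514,  0.02157963,
        1.34987948, -0.08848505]), 'joint_vel': array([-0.00039066,  0.00062398,  0.00055127, -0.00126879,  0.0015574 ,
        0.00034217,  0.00022892]), 'joint_torque': array([ 2.80996210e-04, -6.23247743e+01,  2.51311617e-02, -3.89902854e+01,
       -6.11961912e-02,  3.94939038e-02,  1.33334102e-04]), 'ee_pos': array([ 0.16229065, -0.60320989,  0.24676259]), 'eef_rot': array([ 7.93672149e-01, -6.08345328e-01, -5.63484463e-04, -4.04962231e-04]), 'ft_force': array([ 0.59631639, -0.62918549,  0.07040222]), 'torque': array([-0.05692398, -0.0269524 , -0.05127183]), 'width': 0.08699090555919244} 0.025
scene [[445.75032883144803, 0.0, 259.2864033967599], [0.0, 445.75032883144803, 192.92224699923582], [0.0, 0.0, 1.0]] [ 1.558 -0.322  1.   ] [[0.29, 0.96, 0.0], [0.61, -0.18, -0.77], [-0.74, 0.22, -0.64]] 0.9957784016927084
side [[467.8209656335886, 0.0, 252.41087013689133], [0.0, 467.8209656335886, 193.19291598637662], [0.0, 0.0, 1.0]] [0.188 1.001 0.959] [[-0.94, -0.33, -0.0], [-0.2, 0.59, -0.78], [0.26, -0.74, -0.62]] 0.99591064453125
wrist [[334.13580007412827, 0.0, 255.50001179184488], [0.0, 334.13580007412827, 191.60039289809424], [0.0, 0.0, 1.0]] [ 0.227 -0.585  0.384] [[0.26, -0.97, -0.0], [-0.93, -0.25, 0.25], [-0.24, -0.06, -0.97]] 0.9960225423177084
```

View pics/a.png

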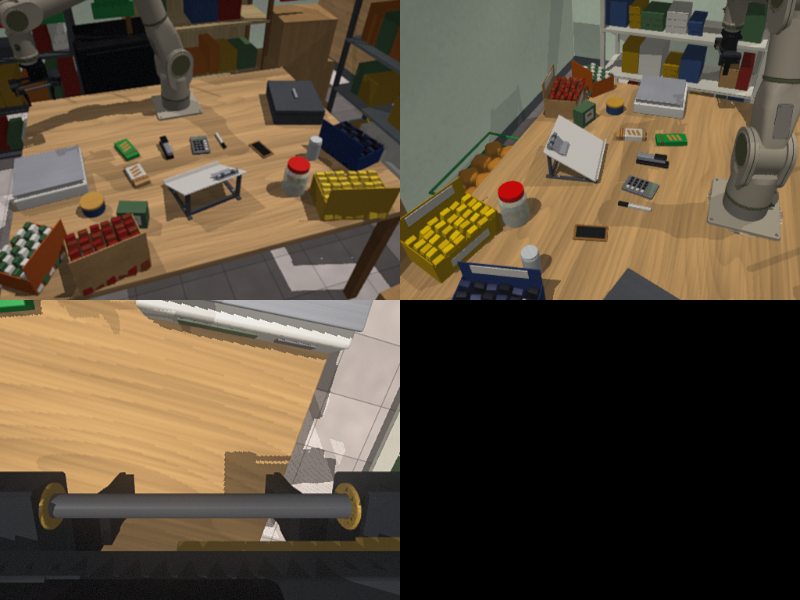

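```bash
python3 - <<'E'
from h import *
# orthographic top view from the two depth clouds: 2 mm/px, x 0.2..1.0 up, y 0.5..-0.5 right
for n in('side','scene'):
    c=dict(np.load(f'c_{n}0.npz'));P=cloud(c).reshape(-1,3);C=c['pixels'].reshape(-1,3)
    m=(P[:,0]>.25)&(P[:,0]<.85)&(abs(P[:,1])<.4)&(P[:,2]<.3)&(P[:,2]>-.02)
    P=P[m];C=C[m];o=np.argsort(P[:,2]);P=P[o];C=C[o]
    print(n,'table z',np.median(P[P[:,2]<.01,2]))
    im=np.zeros((300,400,3),np.uint8)
    im[((.85-P[:,0])*500).astype(int),((.4-P[:,1])*500).astype(int)]=C
    im=cv2.dilate(im,np.ones((2,2)))
    cv2.imwrite(f'pics/top_{n}.png',im)
a=cv2.imread('pics/top_side.png');b=cv2.imread('pics/top_scene.png')
cv2.imwrite('pics/b.png',np.hstack([a,b]))
E
```

```text
side table z -0.0021966187510118777
scene table z 0.0017244303448963137
```

View pics/b.png

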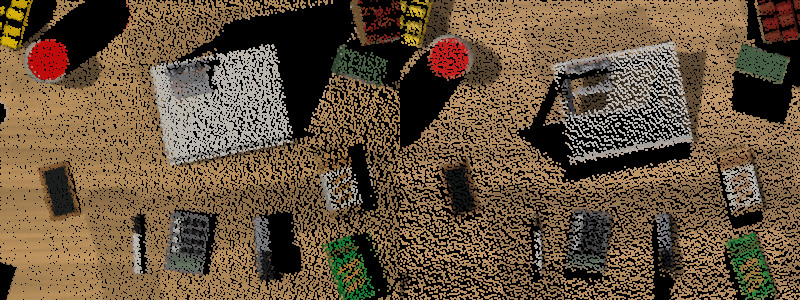

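```bash
cat > fit.py <<'E'
from h import *
from scipy.spatial.transform import Rotation as Ro
def rect(Q):
    (cx,cy),(w,h),a=cv2.minAreaRect((Q*1000).astype(np.float32))
    if w<h:w,h,a=h,w,a+90
    a=(a+90)%180-90
    return np.r_[cx,cy,w,h,a].round(1)
def flat(c,x,y,top,lo,hw=.09):
    P=cloud(c);z0=np.median(P[...,2][(abs(P[...,0]-x)<hw)&(abs(P[...,1]-y)<hw)&(abs(P[...,2])<.006)])
    m=(abs(P[...,0]-x)<hw)&(abs(P[...,1]-y)<hw)&(P[...,2]-z0>lo)&(P[...,2]-z0<top+.006)
    n,l,s,_=cv2.connectedComponentsWithStats(m.astype(np.uint8))
    k=1+np.argmax(s[1:,4]);Q=P[l==k];t=Q[Q[:,2]-z0>lo]
    return z0,len(Q),np.median(Q[:,2])-z0,rect(t[:,:2])
def panel(c):
    P=cloud(c);C=c['pixels'].astype(int)
    m=(P[...,0]>.5)&(P[...,0]<.78)&(P[...,1]>-.2)&(P[...,1]<.12)&(P[...,2]>.03)&(P[...,2]<.2)&(C.min(-1)>120)&(C.max(-1)-C.min(-1)<25)
    Q=P[m]
    for tol in(.02,.005,.003):
        cen=Q.mean(0);n=np.linalg.svd(Q-cen,full_matrices=False)[2][2];n*=np.sign(n[2])
        P1=P[m];Q=P1[abs((P1-cen)@n)<tol]
    yaw=np.arctan2(-n[1],-n[0]);y=np.array([-np.sin(yaw),np.cos(yaw),0]);x=np.cross(y,n)
    uv=np.c_[Q@x,Q@y];rc=rect(uv)
    return n,np.degrees(np.arccos(n[2])),np.degrees(yaw),x,y,rc,cen@n,uv,len(Q)
E
python3 - <<'E'
from fit import *
np.set_printoptions(suppress=True,precision=4)
for s in('side','scene'):
    c=dict(np.load(f'c_{s}0.npz'))
    print(s,'ticket',flat(c,.47,.285,.006,.003),'\n pack',flat(c,.48,-.28,.022,.012))
    n,sl,yaw,x,y,rc,d,uv,N=panel(c)
    lo,hi=np.percentile(uv,[.2,99.8],0)
    print('panel slope',sl,'yaw',yaw,rc,lo,hi,N)
    R=np.c_[x,y,n]
    for nm,u,v in(('lo-',lo[0],lo[1]),('lo+',lo[0],hi[1]),('hi',hi[0],lo[1])): print(nm,R@[u,v,d])
E
```

```text
side ticket (np.float64(-0.0016053891905082236), 743, np.float64(0.005570416689157318), array([467.5, 283.8, 109.7,  63.8,  14.4])) 
 pack (np.float64(-0.0023055028136819674), 489, np.float64(0.021369086880253005), array([ 485.1, -277. ,  129.7,   73.4,   13.8]))
panel slope 31.87363077416219 yaw 10.968162946980131 [ 582.1 -163.7  253.8  204.7   89.8] [ 0.4823 -0.2874] [ 0.6841 -0.0375] 2450
lo- [ 0.5943 -0.1775  0.0294]
lo+ [0.5468 0.0678 0.0294]
hi [ 0.7626 -0.1449  0.1359]
scene ticket (np.float64(0.0016968201109888305), 319, np.float64(0.006174449341738051), array([467.9, 284. , 121.9,  69.9,  13.7])) 
 pack (np.float64(0.001745915237492169), 604, np.float64(0.022004410663645186), array([ 489.9, -278.5,  133.3,   63.4,   13.5]))
panel slope 31.381358579856418 yaw 11.197130387800998 [ 588.1 -169.9  246.9  218.1   89.8] [ 0.4809 -0.2933] [ 0.6935 -0.0497] 1304
lo- [ 0.5911 -0.182   0.0309]
lo+ [0.5438 0.057  0.0309]
hi [ 0.7692 -0.1468  0.1416]
```

```bash
python3 -m creep '[{"x":0.04,"y":0.04},{"x":0.09,"y":0.09},{"x":0.13,"y":0.13},{"x":0.17,"y":0.17},{"x":0.21,"y":0.21},{"x":0.25,"y":0.25},{"x":0.28,"y":0.28},{"x":0.305,"y":0.31},{"x":0.315,"y":0.325},{"x":0.315,"y":0.325,"spin":-1},{"x":0.315,"y":0.325,"spin":-1}]' 0.087 10
python3 - <<'E'
from fit import *
np.set_printoptions(suppress=True,precision=4)
s=r.read_state();print(s['ee_pos'],s['eef_rot'],s['ft_force'])
c=cam('wrist','w1.png')
print(flat(c,.487,-.278,.022,.012))
P=cloud(c);print(P[...,2].min(),np.percentile(P[...,2],[5,50,95]), -c['R'].T@c['t'])
print(panel(c)[1:3])
E
```

```text
[ 0.1623 -0.6033  0.247 ] [ 0.7937 -0.6084 -0.0004 -0.0003] [-0.6481  0.5399 -0.5393]invalid input at $[0]: expected keys x, y, z, spin
  return _methods._mean(a, axis=axis, dtype=dtype,
  ret = ret.dtype.type(ret / rcount)
Traceback (most recent call last):
  File "fit.py", line 12, in flat
    k=1+np.argmax(s[1:,4]);Q=P[l==k];t=Q[Q[:,2]-z0>lo]
        ~~~~~~~~~^^^^^^^^^
ValueError: attempt to get argmax of an empty sequence
```

View pics/w1.png

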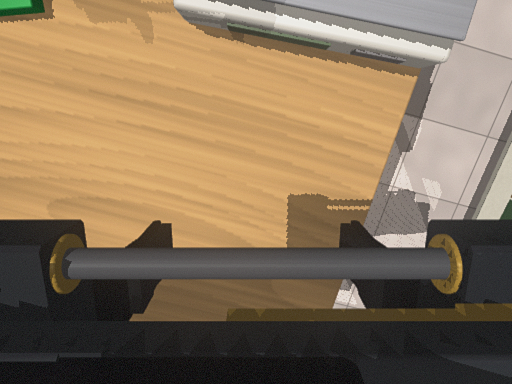

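The rows need all four keys, so the arm has not moved. This third picture only shows the start view, with the fingers at pixel row 250.

```bash
python3 -m creep '[{"x":0.04,"y":0.04,"z":0,"spin":0},{"x":0.09,"y":0.09,"z":0,"spin":0},{"x":0.13,"y":0.13,"z":0,"spin":0},{"x":0.17,"y":0.17,"z":0,"spin":0},{"x":0.21,"y":0.21,"z":0,"spin":0},{"x":0.25,"y":0.25,"z":0,"spin":0},{"x":0.28,"y":0.28,"z":0,"spin":0},{"x":0.305,"y":0.31,"z":0,"spin":0},{"x":0.315,"y":0.325,"z":0,"spin":-1},{"x":0.315,"y":0.325,"z":0,"spin":-1},{"x":0.315,"y":0.325,"z":0,"spin":-1}]' 0.087 10
python3 - <<'E'
from fit import *
np.set_printoptions(suppress=True,precision=4)
s=r.read_state();print(s['ee_pos'],s['eef_rot'],s['ft_force'])
c=cam('wrist','w2.png')
print(-c['R'].T@c['t'])
print(flat(c,.487,-.278,.022,.012))
P=cloud(c);np.savez('w2.npz',**c)
try:print(panel(c)[1:3])
except Exception as e:print(e)
E
```

```text
time: 1.58
ee_pos: [0.4767, -0.2797, 0.2475]
eef_rot: [0.788, -0.616, -0.0, 0.0]
ft_force: [-0.4, 0.9, -0.1]
width: 0.0872
[ 0.4767 -0.2797  0.2475] [ 0.788  -0.6156 -0.      0.0003] [-0.4459  0.9477 -0.0629]
[ 0.5421 -0.2626  0.3843]
(np.float64(-0.00024997701572553174), 6685, np.float64(0.02217218640857274), array([ 486.5, -278.6,  129.5,   62.5,   13.8]))
(np.float64(8.105803485598077), np.float64(6.865332833503676))
```

View pics/w2.png

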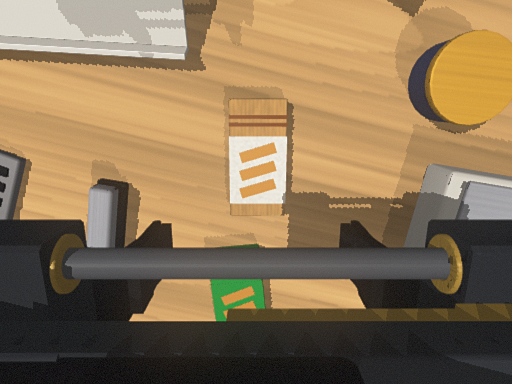

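Picture 4 shows the pack at pixels (230-288, 98-215) and the green look-alike below it, with the tin at the right. The pack fit is clean, so I'll grasp it just above its middle.

```bash
python3 -m creep '[{"x":0.0215,"y":0.004,"z":-0.05,"spin":0},{"x":0.0215,"y":0.004,"z":-0.1,"spin":0},{"x":0.0215,"y":0.004,"z":-0.15,"spin":0},{"x":0.0215,"y":0.004,"z":-0.19,"spin":0},{"x":0.0215,"y":0.004,"z":-0.21,"spin":0},{"x":0.0215,"y":0.004,"z":-0.2165,"spin":0},{"x":0.0215,"y":0.004,"z":-0.2165,"spin":0}]' 0.087 10
python3 -m creep '[{"x":0,"y":0,"z":0,"spin":0},{"x":0,"y":0,"z":0,"spin":0},{"x":0,"y":0,"z":0,"spin":0},{"x":0,"y":0,"z":0,"spin":0}]' 0.05 8
```

```text
time: 2.5
ee_pos: [0.4994, -0.2751, 0.032]
eef_rot: [0.788, -0.615, 0.001, -0.0]
ft_force: [-0.1, -0.6, 0.7]
width: 0.0871
time: 3.0
ee_pos: [0.4992, -0.2749, 0.0316]
eef_rot: [0.788, -0.615, 0.001, 0.0]
ft_force: [0.6, -0.2, 3.7]
width: 0.0622
```

```bash
python3 -m creep '[{"x":0,"y":0,"z":0.03,"spin":0},{"x":0,"y":0,"z":0.08,"spin":0},{"x":0,"y":0.01,"z":0.13,"spin":0},{"x":0.01,"y":0.04,"z":0.17,"spin":-1},{"x":0.03,"y":0.08,"z":0.20,"spin":-2},{"x":0.04,"y":0.12,"z":0.20,"spin":-2.5},{"x":0.04,"y":0.15,"z":0.20,"spin":-2.5},{"x":0.04,"y":0.155,"z":0.20,"spin":-2.5},{"x":0.04,"y":0.155,"z":0.20,"spin":-2.5}]'
python3 - <<'E'
from fit import *
np.set_printoptions(suppress=True,precision=4)
c=cam('wrist','w3.png');np.savez('w3.npz',**c)
n,sl,yaw,x,y,rc,d,uv,N=panel(c)
lo,hi=np.percentile(uv,[.2,99.8],0)
print('panel slope',sl,'yaw',yaw,rc,lo,hi,N,d)
E
```

```text
time: 4.12
ee_pos: [0.5387, -0.12, 0.2309]
eef_rot: [0.775, -0.632, -0.0, 0.0]
ft_force: [0.3, -0.5, -1.3]
width: 0.0622
panel slope 31.981156918381824 yaw 10.821146014877893 [ 540.4 -162.8  250.6  120.6  -89.8] [ 0.4815 -0.2869] [ 0.6    -0.0392] 38034 -0.2653464998180654
```

View pics/w3.png

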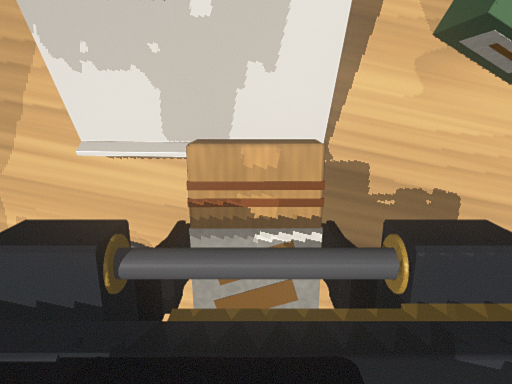

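Picture 5: the pack is held straight at (188-324, 140-310), and the panel face and foot ledge are visible at (78-190, 150). The panel fit is good at 32.0°. I'll set up its frame.

```bash
cat >> fit.py <<'E'
yaw=np.radians(10.87);sl=np.radians(32)
Rp=Ro.from_euler('ZY',[yaw,-sl]).as_matrix()
o=None
E
python3 - <<'E'
from fit import *
np.set_printoptions(suppress=True,precision=4)
c=dict(np.load('w3.npz'));n,s_,yw,x,y,rc,d,uv,N=panel(c)
v0=(np.percentile(uv[:,1],.2)+np.percentile(uv[:,1],99.8))/2
u0=(.022-n[2]*d)/x[2]
o=np.c_[x,y,n]@[u0,v0,d];print('o',o, Rp)
open('fit.py','a').write(f'o=np.array({o.round(4).tolist()})\n')
W=lambda *p:o+Rp@np.array(p)
e=np.array([.5387,-.12,.2309])
for px in(.077,.082,.087): print(px,W(px,-.055,.011), 'dTCP',W(px,-.055,.011)+[0,0,.02]-e)
for p in((.14,.055,.003),(.168,.055,0)):print(W(*p))
E
```

```text
o [ 0.5573 -0.0595  0.022 ] [[ 0.8328 -0.1886 -0.5204]
 [ 0.1599  0.9821 -0.0999]
 [ 0.5299  0.      0.848 ]]
0.077 [ 0.6261 -0.1023  0.0721] dTCP [ 0.0874  0.0177 -0.1388]
0.082 [ 0.6302 -0.1015  0.0748] dTCP [ 0.0915  0.0185 -0.1361]
0.087 [ 0.6344 -0.1007  0.0774] dTCP [ 0.0957  0.0193 -0.1335]
[0.662  0.0166 0.0987]
[0.6868 0.0214 0.111 ]
```

```bash
python3 -m creep '[{"x":0.03,"y":0.006,"z":-0.01,"spin":-0.8},{"x":0.06,"y":0.012,"z":-0.03,"spin":-0.8},{"x":0.085,"y":0.018,"z":-0.06,"spin":-0.8},{"x":0.0925,"y":0.0185,"z":-0.085,"spin":-0.8},{"x":0.0925,"y":0.0185,"z":-0.098,"spin":-0.8},{"x":0.0925,"y":0.0185,"z":-0.103,"spin":-0.8},{"x":0.0925,"y":0.0185,"z":-0.107,"spin":-0.8},{"x":0.0925,"y":0.0185,"z":-0.111,"spin":-0.8},{"x":0.0925,"y":0.0185,"z":-0.115,"spin":-0.8},{"x":0.0925,"y":0.0185,"z":-0.119,"spin":-0.8}]' - 8
python3 - <<'E'
from fit import *
c=cam('side');d=cam('wrist')
cv2.imwrite('pics/p1.png',np.hstack([cv2.resize(c['pixels'][100:260,130:300],(400,376)),cv2.resize(d['pixels'],(400,376))]))
E
```

```text
time: 5.42
ee_pos: [0.6316, -0.1013, 0.1121]
eef_rot: [0.77, -0.638, 0.0, -0.0]
ft_force: [-1.6, -1.2, 0.7]
width: 0.0623
```

View pics/p1.png

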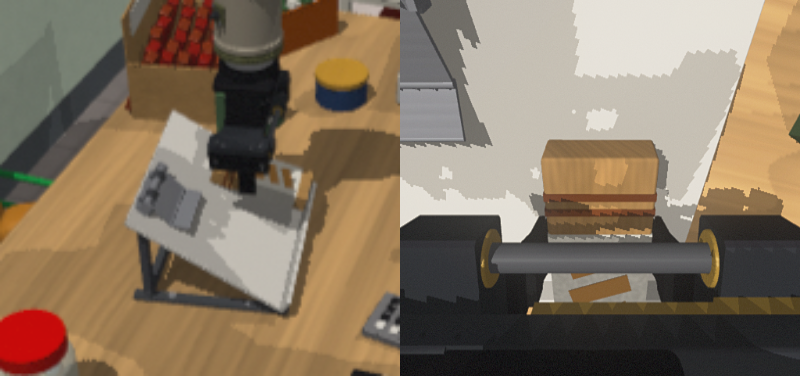

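Picture 6: the pack is over the free half with its nose starting to tilt and only small forces. I'll carry on down.

```bash
python3 -m creep '[{"x":0,"y":0,"z":-0.003,"spin":0},{"x":0,"y":0,"z":-0.006,"spin":0},{"x":0,"y":0,"z":-0.009,"spin":0},{"x":0,"y":0,"z":-0.012,"spin":0},{"x":0,"y":0,"z":-0.014,"spin":0}]'
cat > chk.py <<'E'
from fit import *
np.set_printoptions(suppress=True,precision=4)
# points above the face within a panel-y band: fit the upper face of a thing lying on the panel
def onpanel(c,ylo,yhi,zlo,zhi,xlo=-.02,xhi=.2):
    Q=(cloud(c)-o)@Rp; P=Q
    m=(Q[...,0]>xlo)&(Q[...,0]<xhi)&(Q[...,1]>ylo)&(Q[...,1]<yhi)&(Q[...,2]>zlo)&(Q[...,2]<zhi)
    Q=Q[m];A=np.c_[Q[:,:2],np.ones(len(Q))];k=np.linalg.lstsq(A,Q[:,2],rcond=None)[0]
    return len(Q),'z plane',k.round(3),'bounds',np.percentile(Q,[1,99],0).round(4).tolist(),rect(Q[:,:2])
E
python3 - <<'E'
from chk import *
c=cam('wrist');print(onpanel(c,-.12,.0,.006,.06,.085,.2))
E
```

```text
time: 6.15
ee_pos: [0.6314, -0.1009, 0.0979]
eef_rot: [0.77, -0.638, -0.0, -0.0]
ft_force: [-0.4, 0.5, 1.1]
width: 0.0619
(19375, 'z plane', array([ 0.212, -0.027,  0.001]), 'bounds', [[0.0958, -0.1133, 0.0067], [0.1574, -0.0044, 0.0597]], array([121.7, -59.1, 118.3,  73.1,  89.9]))
```

```bash
python3 -m creep '[{"x":0,"y":0,"z":-0.002,"spin":0},{"x":0,"y":0,"z":-0.004,"spin":0},{"x":0,"y":0,"z":-0.004,"spin":0}]'
python3 - <<'E'
from chk import *
c=cam('wrist');print(onpanel(c,-.1,-.01,.012,.035,.105,.2),onpanel(c,-.1,-.01,-.01,.005,.165,.2)[:3]);d=cam('side')
print(onpanel(d,-.1,-.01,.015,.035,.11,.2))
E
```

```text
time: 6.58
ee_pos: [0.632, -0.1008, 0.0954]
eef_rot: [0.77, -0.638, 0.001, -0.0]
ft_force: [-2.7, 0.1, 8.3]
width: 0.0618
(10455, 'z plane', array([-0.163, -0.001,  0.041]), 'bounds', [[0.1055, -0.0845, 0.0124], [0.1363, -0.0235, 0.0252]], array([121.1, -54.1,  83.3,  32.2, -90. ])) (24012, 'z plane', array([ 0.   , -0.001, -0.   ]))
(1, 'z plane', array([ 0.002, -0.   ,  0.016]), 'bounds', [[0.1112, -0.023, 0.016], [0.1112, -0.023, 0.016]], array([111.2, -23. ,   0. ,   0. ,   0. ]))
```

```bash
python3 -m creep '[{"x":-0.0015,"y":0,"z":0.0005,"spin":0},{"x":-0.003,"y":-0.0005,"z":-0.0005,"spin":0},{"x":-0.005,"y":-0.001,"z":-0.0015,"spin":0},{"x":-0.005,"y":-0.001,"z":-0.0015,"spin":0}]'
python3 - <<'E'
from chk import *
c=cam('wrist');print(onpanel(c,-.1,-.01,.018,.035,.105,.2))
E
```

```text
time: 7.18
ee_pos: [0.6267, -0.1019, 0.0927]
eef_rot: [0.77, -0.638, 0.0, -0.0]
ft_force: [2.9, 0.6, -0.8]
width: 0.0618
(7639, 'z plane', array([-0.074, -0.   ,  0.031]), 'bounds', [[0.1053, -0.084, 0.0182], [0.1302, -0.0241, 0.0236]], array([117.9, -54.1,  62.9,  25.8, -90. ]))
```

```bash
python3 -m creep '[{"x":0,"y":0,"z":0,"spin":0},{"x":0,"y":0,"z":0,"spin":0},{"x":0,"y":0,"z":0.0,"spin":0},{"x":0,"y":0,"z":0.03,"spin":0},{"x":0,"y":0,"z":0.08,"spin":0},{"x":-0.02,"y":0.03,"z":0.12,"spin":0},{"x":-0.05,"y":0.08,"z":0.15,"spin":0},{"x":-0.05,"y":0.10,"z":0.15,"spin":0}]' 0.08 8
python3 - <<'E'
from chk import *
for n in('wrist','side','scene'):
    c=cam(n);print(n,onpanel(c,-.1,-.01,.015,.035,-.02,.2))
E
```

```text
time: 8.22
ee_pos: [0.576, 0.001, 0.2458]
eef_rot: [0.771, -0.637, 0.002, -0.001]
ft_force: [0.8, -1.1, -1.1]
width: 0.0802
wrist (7876, 'z plane', array([-0.004, -0.01 ,  0.022]), 'bounds', [[-0.0012, -0.0848, 0.0156], [0.1298, -0.0226, 0.0236]], array([ 62. , -54.6, 137.2,  89.8,   0.3]))
side (513, 'z plane', array([ 0.002, -0.018,  0.019]), 'bounds', [[-0.0055, -0.0834, 0.0152], [0.127, -0.0192, 0.0248]], array([ 60.2, -53. , 136.6,  72.4,  -1.2]))
scene (303, 'z plane', array([-0.016,  0.032,  0.025]), 'bounds', [[0.0002, -0.0922, 0.0154], [0.1348, -0.0241, 0.0247]], array([ 66.3, -51.6, 140.5,  87.8,   2.5]))
```

Three views agree that the pack is flat and straight on the ledge (panel x 0–0.130, y about -0.054). Next is the ticket.

```bash
python3 -m creep '[{"x":-0.02,"y":0.04,"z":0,"spin":1},{"x":-0.04,"y":0.08,"z":0,"spin":2},{"x":-0.06,"y":0.13,"z":0,"spin":3},{"x":-0.08,"y":0.18,"z":0,"spin":3},{"x":-0.10,"y":0.22,"z":0,"spin":3},{"x":-0.12,"y":0.26,"z":-0.02,"spin":3},{"x":-0.13,"y":0.28,"z":-0.04,"spin":3},{"x":-0.13,"y":0.28,"z":-0.05,"spin":3},{"x":-0.13,"y":0.28,"z":-0.05,"spin":3}]' 0.08 10
python3 - <<'E'
from fit import *
np.set_printoptions(suppress=True,precision=4)
s=r.read_state();print(s['ee_pos'],np.degrees(2*np.arctan2(s['eef_rot'][1],s['eef_rot'][0])))
c=cam('wrist','w4.png')
print(flat(c,.468,.284,.006,.003))
E
```

```text
time: 9.5
ee_pos: [0.4473, 0.276, 0.1917]
eef_rot: [0.786, -0.618, -0.0, 0.001]
ft_force: [-0.0, -0.4, -0.1]
width: 0.08
[0.4473 0.276  0.1917] -76.37243352859622
(np.float64(-0.00013062780635974828), 6979, np.float64(0.006017285785387374), array([468.4, 283.2, 110. ,  60.1,  14.2]))
```

```bash
python3 -m creep '[{"x":-0.008,"y":0,"z":-0.05,"spin":0.5},{"x":-0.008,"y":0,"z":-0.1,"spin":0.5},{"x":-0.008,"y":0,"z":-0.14,"spin":0.5},{"x":-0.008,"y":0,"z":-0.158,"spin":0.5},{"x":-0.008,"y":0,"z":-0.165,"spin":0.5},{"x":-0.008,"y":0,"z":-0.165,"spin":0.5}]' 0.08 10
python3 -m creep '[{"x":0,"y":0,"z":0,"spin":0},{"x":0,"y":0,"z":0,"spin":0},{"x":0,"y":0,"z":0,"spin":0},{"x":0,"y":0,"z":0,"spin":0}]' 0.05 10
```

```text
time: 10.3
ee_pos: [0.4392, 0.2781, 0.0285]
eef_rot: [0.789, -0.614, 0.0, -0.001]
ft_force: [-0.2, -0.4, -0.3]
width: 0.0797
time: 10.8
ee_pos: [0.4387, 0.278, 0.0281]
eef_rot: [0.789, -0.614, 0.0, -0.0]
ft_force: [-1.3, -1.2, 6.4]
width: 0.0598
```

```bash
python3 -m creep '[{"x":0,"y":-0.001,"z":0,"spin":0},{"x":0,"y":-0.001,"z":-0.002,"spin":0},{"x":0,"y":-0.001,"z":-0.002,"spin":0}]' 0.068 10
python3 -m creep '[{"x":0,"y":0,"z":0,"spin":0},{"x":0,"y":0,"z":0,"spin":0},{"x":0,"y":0,"z":0,"spin":0},{"x":0,"y":0,"z":0.01,"spin":0},{"x":0,"y":0,"z":0.04,"spin":0},{"x":0,"y":0,"z":0.09,"spin":0},{"x":0,"y":0,"z":0.12,"spin":0},{"x":0,"y":0,"z":0.12,"spin":0}]' 0.05 10
python3 - <<'E'
from fit import *
c=cam('wrist');d=cam('side')
cv2.imwrite('pics/p2.png',np.hstack([cv2.resize(c['pixels'],(400,300)),cv2.resize(d['pixels'][100:340,130:450],(400,300))]))
s=r.read_state();e=s['ee_pos'];a=np.radians(14.6)
P=cloud(c);Q=(P-e);f=np.array([np.cos(a),np.sin(a),0]);l=np.array([-np.sin(a),np.cos(a),0])
X=np.stack([Q@f,Q@l,Q[...,2]],-1);m=(X[...,0]>.015)&(X[...,0]<.12)&(abs(X[...,1])<.04)&(X[...,2]>-.08)&(X[...,2]<.03)
X=X[m];print(len(X),np.linalg.lstsq(np.c_[X[:,:2],np.ones(len(X))],X[:,2],rcond=None)[0],rect(X[:,:2]),np.percentile(X[:,0],99.5))
E
```

```text
time: 11.18
ee_pos: [0.4385, 0.2767, 0.0255]
eef_rot: [0.789, -0.614, 0.0, 0.0]
ft_force: [0.2, -1.3, 2.8]
width: 0.0679
time: 12.18
ee_pos: [0.4395, 0.2777, 0.1483]
eef_rot: [0.789, -0.614, 0.001, -0.002]
ft_force: [0.1, 0.2, -1.3]
width: 0.0598
19989 [-0.0015457  -0.00022881 -0.01674787] [51.2  0.3 73.6 60.3 -1.2] 0.0875461966679998
```

View pics/p2.png

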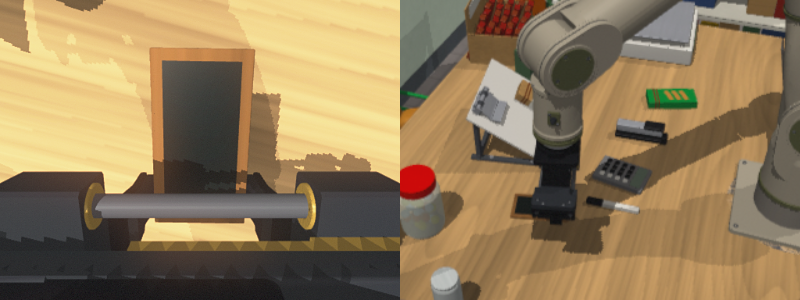

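Picture 7: the ticket is level in the jaws at (150-255, 48-220), and the other things stand undisturbed. I'll carry it over the panel's +y half, below the clip.

```bash
python3 -m creep '[{"x":0.01,"y":-0.03,"z":0.02,"spin":-1},{"x":0.03,"y":-0.07,"z":0.02,"spin":-2},{"x":0.05,"y":-0.11,"z":0.02,"spin":-3},{"x":0.07,"y":-0.15,"z":0.02,"spin":-3},{"x":0.09,"y":-0.19,"z":0.02,"spin":-3},{"x":0.11,"y":-0.23,"z":0.02,"spin":-3},{"x":0.125,"y":-0.265,"z":0.02,"spin":-3},{"x":0.1325,"y":-0.278,"z":0.01,"spin":-3},{"x":0.1325,"y":-0.278,"z":-0.01,"spin":-3},{"x":0.1325,"y":-0.278,"z":-0.025,"spin":-3},{"x":0.1325,"y":-0.278,"z":-0.025,"spin":-3}]' 0.05 10
cat > tk.py <<'E'
from chk import *
# ticket in panel axes from the wrist camera: visible part ahead of the jaws
def tk(show=None):
    c=cam('wrist',show);s=r.read_state();e=(s['ee_pos']-o)@Rp
    print('tip in panel',((s['ee_pos']-[0,0,.025]-o)@Rp).round(4),'jaw yaw',np.degrees(2*np.arctan2(s['eef_rot'][1],s['eef_rot'][0])).round(2),'F',s['ft_force'].round(1))
    Q=(cloud(c)-o)@Rp;C=c['pixels'].astype(int)
    dark=(C.max(-1)<75)&(abs(Q[...,1]-.055)<.04)&(Q[...,0]>-.02)&(Q[...,0]<.16)&(Q[...,2]<.07)&(Q[...,2]>0)
    n,l,st,cen=cv2.connectedComponentsWithStats(dark.astype(np.uint8))
    k=1+np.argmax(st[1:,4]);X=Q[l==k]
    print('black',len(X),np.percentile(X,[1,99],0).round(4).tolist(),'plane',np.linalg.lstsq(np.c_[X[:,:2],np.ones(len(X))],X[:,2],rcond=None)[0].round(3))
    for i in(.3,.7):   # yaw from side edges of the black field
        pass
    X=X[X[:,0]>np.percentile(X[:,0],30)]
    b=np.digitize(X[:,0],np.linspace(X[:,0].min(),X[:,0].max(),8));mid=[(X[b==j,0].mean(),(X[b==j,1].min()+X[b==j,1].max())/2) for j in range(1,8)]
    p=np.polyfit(*np.array(mid).T,1);print('yaw deg',np.degrees(p[0]).round(2),'y at .14',np.polyval(p,.14).round(4))
E
python3 -c "from tk import *;tk('w5.png')"
```

```text
time: 13.65
ee_pos: [0.5694, 0.0005, 0.1187]
eef_rot: [0.774, -0.633, -0.001, 0.001]
ft_force: [-1.1, 0.9, -0.4]
width: 0.0598
tip in panel [0.0589 0.0563 0.0491] jaw yaw -78.63 F [ 0.5 -0.6  0.4]
black 15838 [[0.0599, 0.0347, 0.011], [0.1264, 0.0793, 0.0536]] plane [-0.635  0.001  0.091]
yaw deg -1.16 y at .14 0.0561
```

View pics/w5.png

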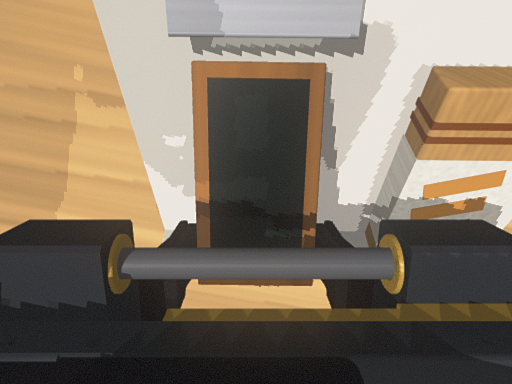

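Picture 8: the ticket is straight below the clip. The ticket is at (192-326, 62-285) with the clip edge at row 37, parallel to it. I'll lower it so that its nose rides on the face and tilts up.

```bash
python3 -m creep '[{"x":0.002,"y":0,"z":-0.005,"spin":0},{"x":0.002,"y":0,"z":-0.009,"spin":0},{"x":0.002,"y":0,"z":-0.013,"spin":0},{"x":0.002,"y":0,"z":-0.017,"spin":0},{"x":0.002,"y":0,"z":-0.021,"spin":0},{"x":0.002,"y":0,"z":-0.025,"spin":0},{"x":0.002,"y":0,"z":-0.029,"spin":0},{"x":0.002,"y":0,"z":-0.033,"spin":0},{"x":0.002,"y":0,"z":-0.036,"spin":0},{"x":0.002,"y":0,"z":-0.036,"spin":0}]' 0.05 10
python3 -c "from tk import *;tk()"
```

```text
time: 14.95
ee_pos: [0.5726, -0.0011, 0.0843]
eef_rot: [0.773, -0.634, -0.0, 0.0]
ft_force: [-2.1, -0.3, 0.9]
width: 0.0596
tip in panel [0.0419 0.0545 0.0179] jaw yaw -78.74 F [-0.9  0.2 -0.4]
black 16846 [[0.0443, 0.0329, 0.0071], [0.121, 0.0779, 0.0229]] plane [-0.199 -0.001  0.032]
yaw deg 0.45 y at .14 0.0557
```

```bash
python3 -m creep '[{"x":0,"y":0,"z":-0.003,"spin":0},{"x":0,"y":0,"z":-0.006,"spin":0},{"x":0,"y":0,"z":-0.009,"spin":0},{"x":0,"y":0,"z":-0.012,"spin":0},{"x":0,"y":0,"z":-0.012,"spin":0}]' 0.05 10
python3 -c "from tk import *;tk()"
```

```text
time: 15.62
ee_pos: [0.5726, -0.0011, 0.0722]
eef_rot: [0.773, -0.634, -0.0, 0.0]
ft_force: [-0.3, -0.1, -0.2]
width: 0.0597
tip in panel [0.0355 0.0545 0.0077] jaw yaw -78.74 F [-1.4  0.1 -0. ]
black 21825 [[0.0381, 0.016, 0.006], [0.116, 0.094, 0.0695]] plane [ 0.371  0.004 -0.012]
yaw deg -0.59 y at .14 0.0549
```

```bash
python3 -m creep '[{"x":0,"y":0,"z":0,"spin":0},{"x":0,"y":0,"z":0,"spin":0},{"x":0.005,"y":0.001,"z":0.0032,"spin":0},{"x":0.010,"y":0.0019,"z":0.0064,"spin":0},{"x":0.015,"y":0.0029,"z":0.0095,"spin":0},{"x":0.02,"y":0.0038,"z":0.0127,"spin":0},{"x":0.02,"y":0.0038,"z":0.0127,"spin":0}]' 0.05 35
python3 -c "from tk import *;tk('w6.png')"
```

```text
time: 16.55
ee_pos: [0.5936, 0.0029, 0.0857]
eef_rot: [0.773, -0.634, 0.0, -0.0]
ft_force: [-0.5, -0.3, 0.0]
width: 0.0594
tip in panel [0.0603 0.0545 0.0077] jaw yaw -78.74 F [-0.8  0.3  0.6]
black 21804 [[0.0636, 0.016, 0.006], [0.1414, 0.0939, 0.0695]] plane [ 0.36  -0.013 -0.02 ]
yaw deg -0.62 y at .14 0.0551
```

View pics/w6.png

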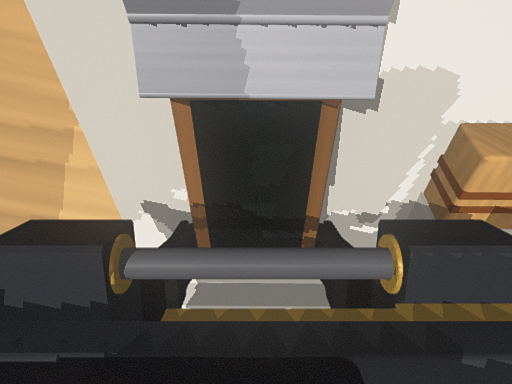

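Picture 9: the ticket's upper border has gone under the clip's flare (clip edge at row 97) and is centred, 255 against 258 px. I'll push it on up the slope.

```bash
python3 -m creep '[{"x":0.0025,"y":0.0005,"z":0.0016,"spin":0},{"x":0.005,"y":0.001,"z":0.0032,"spin":0},{"x":0.0075,"y":0.0014,"z":0.0048,"spin":0},{"x":0.010,"y":0.0019,"z":0.0064,"spin":0},{"x":0.0125,"y":0.0024,"z":0.008,"spin":0},{"x":0.015,"y":0.0029,"z":0.0095,"spin":0},{"x":0.0175,"y":0.0034,"z":0.0111,"spin":0},{"x":0.0175,"y":0.0034,"z":0.0111,"spin":0}]' 0.05 35
python3 -c "from tk import *;tk()"
```

```text
time: 17.6
ee_pos: [0.6101, 0.0061, 0.0961]
eef_rot: [0.773, -0.634, -0.0, 0.0]
ft_force: [-4.3, -1.2, -2.1]
width: 0.0592
tip in panel [0.0806 0.0544 0.0076] jaw yaw -78.74 F [-4.7 -0.6 -1.4]
black 14073 [[0.0826, 0.0158, 0.0077], [0.1597, 0.0942, 0.0697]] plane [ 0.754  0.02  -0.069]
yaw deg 0.59 y at .14 0.0562
```

```bash
python3 -m creep '[{"x":0.0025,"y":0.0005,"z":0.0016,"spin":0},{"x":0.005,"y":0.001,"z":0.0032,"spin":0},{"x":0.0075,"y":0.0014,"z":0.0048,"spin":0},{"x":0.010,"y":0.0019,"z":0.0064,"spin":0},{"x":0.0125,"y":0.0024,"z":0.008,"spin":0},{"x":0.015,"y":0.0029,"z":0.0095,"spin":0},{"x":0.0175,"y":0.0034,"z":0.0111,"spin":0},{"x":0.0175,"y":0.0034,"z":0.0111,"spin":0}]' 0.05 35
python3 -c "from tk import *;tk('w7.png')"
```

```text
time: 18.65
ee_pos: [0.6284, 0.0097, 0.1078]
eef_rot: [0.773, -0.634, 0.0, -0.0]
ft_force: [-2.2, -0.2, -2.2]
width: 0.0594
tip in panel [0.1025 0.0545 0.0076] jaw yaw -78.74 F [-0.7 -0.6  0.1]
black 4072 [[0.1037, 0.0327, 0.0099], [0.1331, 0.0779, 0.0131]] plane [-0.072 -0.     0.02 ]
yaw deg 0.77 y at .14 0.0555
```

View pics/w7.png

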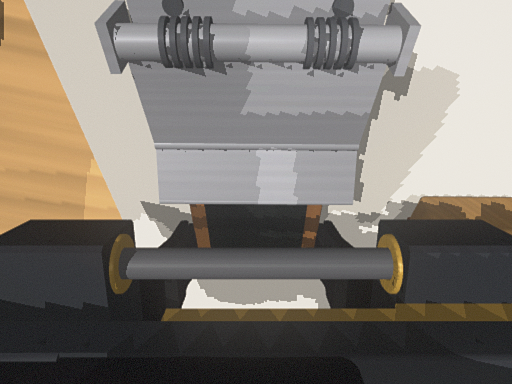

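Picture 10: the ticket is about 45 mm under the clip (clip edge at row 204) and still centred. I'll creep to the stop.

```bash
python3 -m creep '[{"x":0.001,"y":0.0002,"z":0.0006,"spin":0},{"x":0.002,"y":0.0004,"z":0.0013,"spin":0},{"x":0.003,"y":0.0006,"z":0.0019,"spin":0},{"x":0.004,"y":0.0008,"z":0.0025,"spin":0},{"x":0.004,"y":0.0008,"z":0.0025,"spin":0}]' 0.05 35
python3 -m creep '[{"x":0.001,"y":0.0002,"z":0.0006,"spin":0},{"x":0.0015,"y":0.0003,"z":0.001,"spin":0},{"x":0.0015,"y":0.0003,"z":0.001,"spin":0}]' 0.05 35
python3 -c "from tk import *;tk()"
```

```text
time: 19.32
ee_pos: [0.632, 0.0104, 0.11]
eef_rot: [0.773, -0.634, 0.0, -0.0]
ft_force: [-3.7, -1.5, -1.7]
width: 0.0592
time: 19.7
ee_pos: [0.6321, 0.0104, 0.1101]
eef_rot: [0.773, -0.634, -0.001, 0.001]
ft_force: [-7.5, -1.0, -3.2]
width: 0.059
tip in panel [0.1069 0.0546 0.0075] jaw yaw -78.75 F [-7.1 -1.1 -2.8]
black 3261 [[0.1079, 0.0327, 0.0103], [0.1326, 0.0779, 0.0132]] plane [-0.058  0.002  0.019]tk.py:14: RuntimeWarning: Mean of empty slice.
  b=np.digitize(X[:,0],np.linspace(X[:,0].min(),X[:,0].max(),8));mid=[(X[b==j,0].mean(),(X[b==j,1].min()+X[b==j,1].max())/2) for j in range(1,8)]
  ret = ret.dtype.type(ret / rcount)
Traceback (most recent call last):
  File "tk.py", line 14, in tk
    b=np.digitize(X[:,0],np.linspace(X[:,0].min(),X[:,0].max(),8));mid=[(X[b==j,0].mean(),(X[b==j,1].min()+X[b==j,1].max())/2) for j in range(1,8)]
                                                                                           ~~~~~~~~~~~~~^^
ValueError: zero-size array to reduction operation minimum which has no identity
```

The tool stopped advancing and the force doubled, so the ticket is at the stop. I'll release and back off up and towards the robot.

```bash
python3 -m creep '[{"x":-0.0005,"y":0,"z":-0.0003,"spin":0},{"x":-0.0005,"y":0,"z":-0.0003,"spin":0},{"x":-0.0005,"y":0,"z":-0.0003,"spin":0},{"x":-0.01,"y":-0.002,"z":0.02,"spin":0},{"x":-0.03,"y":-0.005,"z":0.06,"spin":0},{"x":-0.05,"y":-0.01,"z":0.1,"spin":0},{"x":-0.06,"y":-0.01,"z":0.13,"spin":0},{"x":-0.06,"y":-0.01,"z":0.13,"spin":0}]' 0.076 10
cat > fin.py <<'E'
from chk import *
c=cam('wrist','w8.png')
print('pack',onpanel(c,-.1,-.01,.015,.035))
Q=(cloud(c)-o)@Rp
m=(Q[...,0]>.06)&(Q[...,0]<.143)&(abs(Q[...,1]-.055)<.045)&(Q[...,2]>.0035)&(Q[...,2]<.015)
n,l,s,_=cv2.connectedComponentsWithStats(m.astype(np.uint8));X=Q[l==1+np.argmax(s[1:,4])]
print('ticket',len(X),np.percentile(X,[.5,99.5],0).round(4).tolist(),np.linalg.lstsq(np.c_[X[:,:2],np.ones(len(X))],X[:,2],rcond=None)[0].round(3))
Y=X[(X[:,0]>.09)&(X[:,0]<.135)];b=((Y[:,0]-.09)/.005).astype(int)
mm=np.array([(Y[b==j,0].mean(),np.percentile(Y[b==j,1],1),np.percentile(Y[b==j,1],99)) for j in range(9) if (b==j).sum()>20])
print('side-edge yaw deg',[np.degrees(np.polyfit(mm[:,0],mm[:,k],1)[0]).round(2) for k in(1,2)],'y mid',mm[:,1:].mean().round(4))
E
python3 fin.py
```

```text
time: 20.75
ee_pos: [0.5744, 0.0009, 0.2442]
eef_rot: [0.773, -0.634, 0.002, -0.002]
ft_force: [0.7, -0.3, -0.4]
width: 0.0763
pack (7979, 'z plane', array([-0.004, -0.01 ,  0.022]), 'bounds', [[-0.0009, -0.0848, 0.0157], [0.1297, -0.0226, 0.0236]], array([ 62.2, -55.5, 136.7,  89.3,  -0.6]))
ticket 3831 [[0.085, 0.0257, 0.0045], [0.1389, 0.0849, 0.0077]] [ 0.002 -0.001  0.006]
side-edge yaw deg [np.float64(0.6), np.float64(0.53)] y mid 0.0553
```

View pics/w8.png

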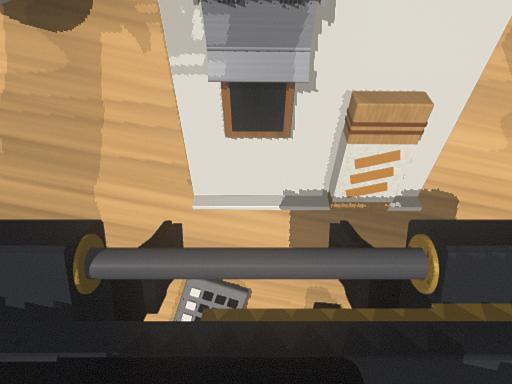

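Picture 11: the ticket is seated under the clip at (222-294, 80-137) and the pack rests on the ledge at (345-430, 92-205). All measurements are in tolerance.

```bash
python3 fin.py; python3 -c "from bench import r;print(r.close_job())"
```

```text
pack (8079, 'z plane', array([-0.005, -0.011,  0.022]), 'bounds', [[-0.0003, -0.0846, 0.0156], [0.1297, -0.0226, 0.0236]], array([ 62.4, -53.9, 136.3,  89.5,   0.9]))
ticket 3873 [[0.0854, 0.0257, 0.0045], [0.1386, 0.085, 0.0077]] [ 0.003 -0.001  0.006]
side-edge yaw deg [np.float64(-0.07), np.float64(0.14)] y mid 0.0554
the job is handed in; nothing more can be done
None
```

The ticket is fully home under the clip and the wafer pack is leaning on the free half. I handed the job in at about 21 s of the 67 s allowed; no verdict was reported.

- **Pack:** I laid it on the free half by letting its end ride up the face, slid it down to the ledge and released it there. The last wrist picture puts it at panel x 0 to 0.130 m and y about -0.054 m, flat and straight.
- **Ticket:** I tilted it the same way against the face and slid it up in the grip, so its own edge lifted the clip, until it stopped at about 8 N. The last wrist picture puts its lower edge at panel x 0.085 m, which means its middle is at 0.140 m and it is at the stop. It sits at y 0.055 m, flat, and straight to within 1°.
- **Clip:** I had no reading for its joint. That it is held open follows only from the ticket lying under it. The fingers stayed well below it throughout.

No checks failed. Two pictures taken while carrying the ticket read its yaw about 1° differently from the jaws, and the fixed cameras disagreed with the wrist camera by 2 to 5 mm. I used the wrist camera for the placing. I saw no sign that the other things on the counter were touched, but I did not measure their positions at the end.

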